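# Fit the charged battery pack into the bench meter

### The arm

A 6-joint arm with a two-finger parallel gripper is mounted at the origin on a cart in front of the work surface, level with it; the furniture and walls round the work are solid. World frame = base frame: x ahead of the robot, y to its left, z up, the work surface at z = 0. Lengths are in m, angles in degrees, forces in N, time in s.
With the tool pointing down it reaches from about 0.35 to 0.925 m from the base axis. Payload 6.4 kg.
Tool frame: the origin (TCP) lies between the finger pads; the fingertips stand 17 mm ahead of it and the grasp point (between the pads) lies 2 mm behind it; z points along the fingers, x is the direction in which the jaws open and shut, and the axes are right-handed (so a half turn about z gives the same grasp; the last joint's range is limited). The gripper opens to 85 mm and grips with 20 to 120 N. Pads are 22 mm wide; open, the fingers measure 114 mm over their backs; the gripper's body (76 mm by 85 mm) begins 54 mm behind the grasp point. The pads swing forward as they close: fully open they stand 13 mm farther back than shut.
Start: joints at [66.858, 14.043, 89.255, -0, 76.702, -9.975], TCP at [0.148, 0.633, 0.248] pointing down, gripper open.
Joint ranges: [-179.41, 179.41], [-58.25, 129.5], [7.25, 145.43], [-54.29, 234.29], [11.92, 165.04], [-157.13, 157.13]. Speed limits (degrees/s): [147.25, 147.25, 180, 180, 180, 180].

### API

Orientations are given as a 3x3 rotation matrix whose columns are the frame's x, y, z axes.
In Python, from rig import r gives the robot as it stands. The module is installed in compiled form; this text tells all that it offers.
- The arm moves only by the shell command python3 -m inch 'ROWS' [FORCE]. ROWS is JSON, a list of rows, each a list of 3 entries, a list of its own where there are three numbers: the shift along the tool's x, y, z in units of 300 mm (1.0 is 300 mm), then the turn about the tool's z in units of pi rad (1.0 is pi rad), then the closure, from 0 (fully open) to 1 (shut). A call has 1 to 5 rows; each row is the pose to reach, as a shift and turn from the pose commanded when the call began, along the tool's axes at that moment, turning the shorter way round; what a row does not reach only later rows make up. A row lasts 1/12 s, in which the tool goes at most 41.7 mm and 7.16 degrees, less where a joint would pass 70% of its speed; a pose out of reach is approached as far as the arm can. A call with a number of a shift or a turn outside -1 to 1 is refused whole. A call with a gripper value outside its range is refused whole. The fingers move at their own pace and stop on an object; FORCE is the grip in N (left out, the last holds). Time passes only in rows, so rows that repeat a pose let the fingers close. It gives the time, the measured TCP pose, the force and the opening at its end, in the units of the state.
- r.read_state(): the state, without advancing time (a new reading comes with each control period).
- r.camera(name): name is "scene" or "top" or "wrist"; returns a dict with "pixels" (420x560x3 uint8, blue, green, red), "vertical_fov" (degrees; the focal length in pixels is half the picture's height over the tangent of half this angle, whatever the lens; pixels are square), "cx", "cy" (the principal point, pixels), "eye" and "orientation" of the camera in the world; the wrist camera has in their place "tool_from_camera" (4x4, takes a point from camera to tool coordinates, whose origin is the TCP and whose axes are the tool frame's). Camera axes: x right, y down, z forward; pixel columns grow to the right and rows downward; lengths in m; the calibration is good to about 2 mm. A picture is of the moment at which its call begins: read the wrist's pose just before it. There is no depth.
- r.finish_job(): hands the job in, once; it reports no verdict.
The state is a dict: "time_s": time; "joint_pos": joint angles; "joint_velocities": joint speeds; "joint_efforts": joint torques, N m; "ee_pos": TCP position; "ee_rot": TCP orientation; "ft_force": force on the tool from outside, world axes, zero at the start; "ft_torque": the same for the moment, N m; "grip_width": opening from 0.0 (shut) to 1.0 (fully open).
Only numpy, scipy, OpenCV 4.12 (cv2) and the standard library are available. Lean on these libraries where they do the work, as an engineer would, in place of code of your own. Each camera call takes 0.05 s, during which the arm holds its last target.

### The job

The bench meter needs power: take the charged battery pack out of the charging dock - press it once so that its catch lets go and the pack springs up, then lift it out - and put it upright into the empty battery bay of the meter, pressing it gently down until the push-push catch holds it down in there. Never force the pack or its catches, and leave the flat pack lying on the bench, the small jar and the syringe where they are.

Things in the scene. Friction and masses are not known exactly. Their poses are not given: they have to be found in the camera images.
- pack: Charged battery pack standing in the dock: grey block 24 (x) x 56 (y) x 80 mm (z), 130 to 200 g, dark grip ribs on both broad faces near the top. Origin: centre of its underside; z up. Grooves 8 mm high and 12 mm deep in its narrow sides begin 6 mm above the underside. It fits either way round (half a turn about z).
- pack_top (a point): Centre of the charged pack's flat top face, 80 mm above its underside: the place to press. The push wanted is 14 to 20 N, built up slowly; more than 30 N between the pack and a bay damages the catch.
- dock: Charging dock: white housing fixed to the bench, 82 mm high, 104 mm wide (y), from x = -54 mm (sloping front with vent slots) to x = +29 mm. Origin: on the bench under the centre of its bay. At the start its push-push catch holds the pack 16 to 20 mm below the raised place; caught, jaws hold the pack's foot and it cannot be pulled out.
- dock_mouth (a point): Centre of the mouth of the dock's bay, level with the housing's top, 82 mm above the bench; axes those of the dock. The bay: an upright slot 26.4 (x) x 58.4 mm (y), mouth bevelled 4.5 mm all round. On the raised sprung carriage in it the pack's underside is 36 mm below this point and 44 mm of the pack stand out. Its stop lies 24 to 28 mm below the raised place.
- meter: Bench meter: light grey housing fixed to the bench, 82 mm high at the back, 160 mm wide (y), from x = -90 mm (sloping front with display and keys) to x = +29 mm. Origin: on the bench under the centre of its battery bay, which is empty with its carriage raised.
- meter_mouth (a point): Centre of the mouth of the meter's bay; slot, bevel, carriage and axes as in the dock. Pressed down, the pack meets a spring (2 to 10 N), then a firm stop (10 to 20 N per mm) 23 to 35 mm below the raised place: the trim differs from bay to bay, so feel for it. Pressed to the stop and let go, the catch changes over: a raised pack stays caught 15 to 27 mm lower, a caught one springs up.
- spent_pack: The flat battery pack, like the charged one, lying on a broad face on the bench; origin at the centre of its underside (now an end face). To be left alone.
- jar: Small closed jar, 49 mm wide, 76 mm high, standing on the bench; origin at the centre of its underside. To be left alone.
- syringe: Plastic syringe, 29 mm thick, 115 mm long, lying on the bench; origin under its middle. To be left alone.

How it is judged (in metres and radians):
On the way, in this order (a step that is already met when the one before it is completed fails the run):
1. the charged pack has been let go by the dock's catch and stands raised in the dock's bay (z of pack in the frame of dock_mouth between -0.041 and -0.027 m and horizontal distance between pack and dock_mouth below 0.006 m), for 0.1 s.
2. the pack stands in the meter's battery bay (z of pack in the frame of meter_mouth below -0.03 m and horizontal distance between pack and meter_mouth below 0.006 m), for 0.1 s.
At the end, for the whole second after the job is handed in: the charged pack stands upright in the meter's battery bay, within 4 mm of its centre, at rest and held down by the catch alone: its underside 46 to 67 mm below the bay's mouth (at least 10 mm below the raised place) (z of pack in the frame of meter_mouth between -0.067 and -0.046 m and horizontal distance between pack and meter_mouth below 0.004 m and angle between pack's own z axis and vertical below 0.06 rad and angle between the x axis of pack and the x axis of meter_mouth, either way round below 0.08 rad and linear speed of pack below 0.01 m/s); the robot touches nothing.
It fails at once if pack and dock press on each other with more than 30 N (contact force between pack and dock above 30 N).
It fails at once if pack and meter press on each other with more than 30 N (contact force between pack and meter above 30 N).
It fails at once if the flat pack is moved by more than 30 mm (distance of spent_pack from where it was at the start of the episode above 0.03 m).
It fails at once if the small jar is moved by more than 30 mm (distance of jar from where it was at the start of the episode above 0.03 m).
It fails at once if the syringe is moved by more than 30 mm (distance of syringe from where it was at the start of the episode above 0.03 m).
It also fails if it takes over 58 s, if anything falls off the work surface, if the arm or the gripper's body presses on something with over 40 N, if the wrist force passes 120 N, or if a joint passes its speed limit or range.

## Working session

There is one attempt and no reset: what is moved stays moved. The work goes in short steps, Python scripts to look and compute and a shell command to move; the robot and the scene stay as the last step left them, time stands still between calls to the robot, and variables do not carry over. Pictures are saved under pics/ and viewed, and the job is handed in when it is done.

```bash
mkdir -p pics
python3 - <<'E'
from rig import r
import cv2
s=r.read_state();print(s)
for n in("scene","top","wrist"):
    c=r.camera(n);cv2.imwrite(f"pics/{n}0.png",c["pixels"]);print({k:v for k,v in c.items() if k!="pixels"})
E
```

```text
{'time_s': 0.0, 'joint_pos': array([ 6.68586389e+01,  1.40847563e+01,  8.93251114e+01, -2.02579220e-04,
        7.67003684e+01, -9.97606812e+00]), 'joint_velocities': array([-0.01907673,  0.06123622,  0.06872868, -0.05234486,  0.02100548,
        0.08502265]), 'joint_efforts': array([-1.99397313e-03, -4.29511142e+01, -3.26125896e+01, -2.75010489e-04,
        5.38969121e-03,  6.17967714e-06]), 'ee_pos': array([0.14784163, 0.63242885, 0.24717129]), 'ee_rot': array([[ 2.27759572e-01,  9.73717110e-01, -7.52962958e-04],
       [ 9.73715556e-01, -2.27760578e-01, -1.77052702e-03],
       [-1.89548773e-03, -3.29917269e-04, -9.99998149e-01]]), 'ft_force': array([-0.35710421, -0.3266801 , -1.44323502]), 'ft_torque': array([-0.01378602,  0.04035876,  0.00274088]), 'grip_width': 0.9988870388200533}
{'vertical_fov': 56.74739916918997, 'cx': 276.46186701111196, 'cy': 207.98551758821455, 'eye': array([ 0.07806242, -0.32734828,  0.69688639]), 'orientation': array([[ 0.59788446, -0.56812842,  0.56547704],
       [-0.80144514, -0.43673263,  0.40859551],
       [ 0.01482755, -0.69749173, -0.71643941]])}
{'vertical_fov': 54.14896780179344, 'cx': 270.8285569827593, 'cy': 206.64399562831338, 'eye': array([0.47133438, 0.02133295, 1.11076871]), 'orientation': array([[-0.01047821, -0.99684225,  0.07871304],
       [-0.99994134,  0.01022984, -0.00355788],
       [ 0.00274142, -0.0787457 , -0.99689097]])}
{'vertical_fov': 65.37204926266806, 'cx': 275.19608959691294, 'cy': 211.71250568400401, 'tool_from_camera': array([[ 9.99999090e-01, -9.21708213e-04,  9.85156506e-04,
         2.07136077e-04],
       [ 5.66602743e-04,  9.49640687e-01,  3.13340460e-01,
        -8.12042188e-02],
       [-1.22435318e-03, -3.13339617e-01,  9.49640345e-01,
        -1.26141190e-01],
       [ 0.00000000e+00,  0.00000000e+00,  0.00000000e+00,
         1.00000000e+00]])}
```

View pics/scene0.png

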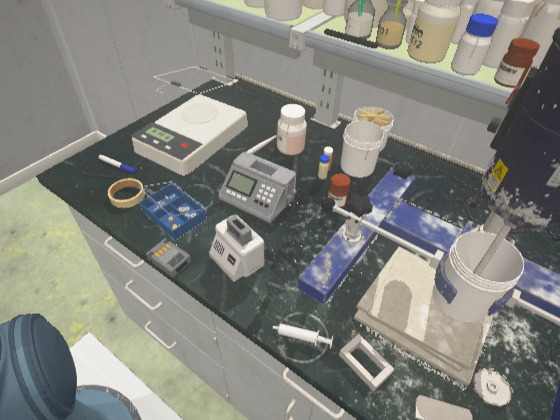

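View pics/top0.png

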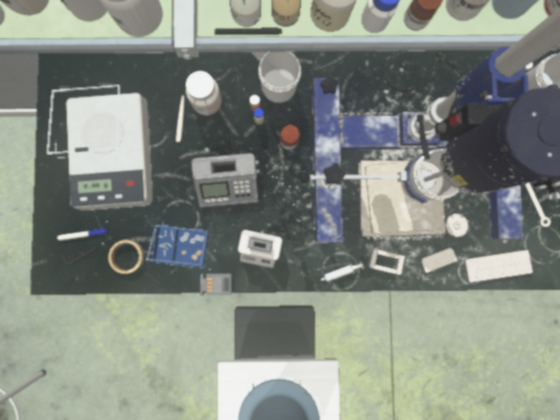

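View pics/wrist0.png

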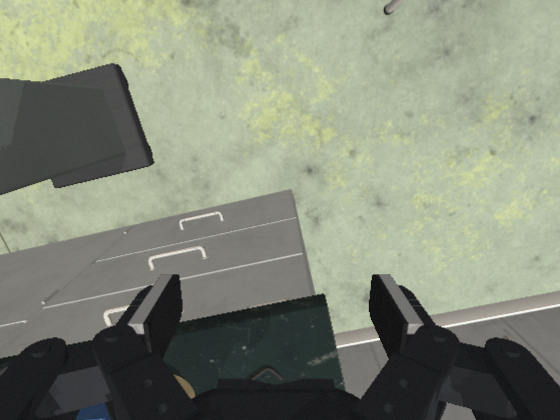

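The top view shows the dock with the pack near (260,248), the meter near (225,180) with its bay slot at (224,166), and the flat pack at (216,284). The syringe is at (341,271) and the jar near (290,135). I'll zoom in next.

Run:
```python
import cv2
t=cv2.imread("pics/top0.png");s=cv2.imread("pics/scene0.png")
cv2.imwrite("pics/tz.png",cv2.resize(t[140:300,180:310],None,fx=4.5,fy=3.7 and 4.5,interpolation=cv2.INTER_CUBIC)[:600*2][:720])
a=t[140:275,185:305];cv2.imwrite("pics/tz.png",cv2.resize(a,None,fx=4.4,fy=4.4,interpolation=cv2.INTER_CUBIC))
a=s[140:290,190:310];cv2.imwrite("pics/sz.png",cv2.resize(a,None,fx=4,fy=4,interpolation=cv2.INTER_CUBIC))
```

```text
(no output)
```

View pics/tz.png

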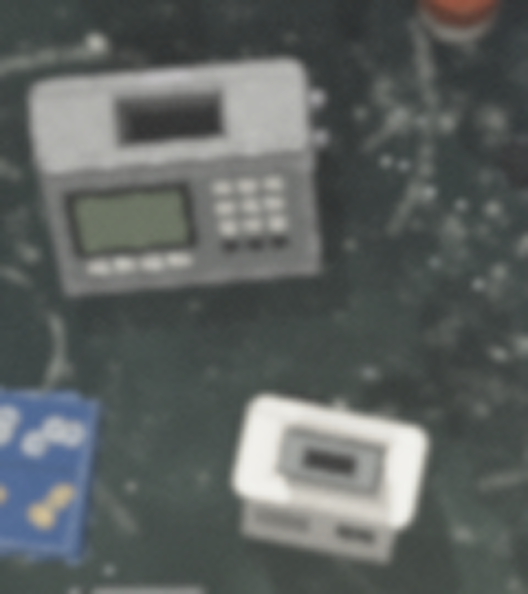

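View pics/sz.png

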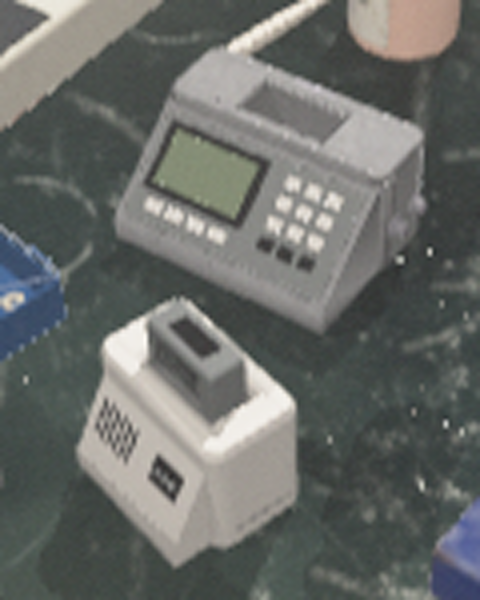

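```bash
cat > h.py <<'E'
import numpy as np
from rig import r
def ray(c,uv,R=None,eye=None):
    f=210/np.tan(np.radians(c["vertical_fov"]/2))
    d=np.array([(uv[0]-c["cx"])/f,(uv[1]-c["cy"])/f,1.])
    R=c["orientation"] if R is None else R; eye=c["eye"] if eye is None else eye
    return eye,R@d
def onz(c,uv,z,R=None,eye=None):
    e,d=ray(c,uv,R,eye);return e+d*(z-e[2])/d[2]
def wrist():
    s=r.read_state();c=r.camera("wrist");T=c["tool_from_camera"]
    return s,c,s["ee_rot"]@T[:3,:3],s["ee_pos"]+s["ee_rot"]@T[:3,3]
E
python3 - <<'E'
from h import *
c=r.camera("top")
def q(pts,z):
    P=np.array([onz(c,(185+(x+.5)/4.4-.5,140+(y+.5)/4.4-.5),z)for x,y in pts]);print(P.mean(0),np.degrees(np.arctan2(*(P[0]-P[1])[[1,0]])), np.linalg.norm(P[0]-P[1]),np.linalg.norm(P[1]-P[2]))
q([(290,430),(388,445),(380,493),(280,478)],.108)
q([(114,97),(222,89),(226,138),(118,144)],.082)
s=r.read_state();print(s['ee_pos'],s['time_s'])
E
```

```text
[0.45848597 0.04349737 0.108     ] 80.72575544022159 0.05483162886148496 0.026758910835334753
[0.65647346 0.13698641 0.082     ] 93.72123547602368 0.06230000959713013 0.02861231444267432
[0.14790324 0.63261446 0.24755565] 0.2
```

```bash
cat >> h.py <<'E'
def plan(p,yaw):
    "units for shift to p (world TCP) and tool x at yaw deg"
    s=r.read_state();R=s["ee_rot"];d=R.T@(np.array(p)-s["ee_pos"])/.3
    cur=np.degrees(np.arctan2(R[1,0],R[0,0]));t=(cur-yaw+180)%360-180
    print("t",round(s["time_s"],2),"shift",d.round(4),"turn",round(t/180,4),"cur",s["ee_pos"].round(4),round(cur,2),"j",s["joint_pos"].round(1),"F",s["ft_force"].round(1),"w",round(s["grip_width"],3))
E
python3 -c "
from h import *
plan((.4585,.0435,.25),-9.3)"
```

```text
t 0.2 shift [-1.6762  1.4554 -0.0064] turn 0.4785 cur [0.1479 0.6326 0.2476] 76.83 j [ 66.9  14.1  89.3   0.   76.7 -10. ] F [-0.6 -0.1 -0.4] w 1.001
```

```bash
for i in 1; do python3 -m inch '[[[-0.52,0.46,0],0.2,0],[[-0.52,0.46,0],0.2,0],[[-0.52,0.46,0],0.2,0],[[-0.52,0.46,0],0.2,0],[[-0.52,0.46,0],0.2,0]]'; done; python3 -c "
from h import *
plan((.4585,.0435,.25),-9.3)"
```

```text
time_s: 0.62
ee_pos: [0.2472, 0.4478, 0.248]
ee_rot: [[0.758, 0.652, -0.0], [0.652, -0.758, -0.0], [-0.0, 0.0, -1.0]]
ft_force: [0.4, -0.0, 0.2]
grip_width: 1.001
t 0.62 shift [-0.3452  1.481  -0.0063] turn 0.2779 cur [0.2472 0.4478 0.248 ] 40.72 j [ 48.4  -4.8 109.3  -0.   75.5   7.7] F [ 0.4 -0.   0.2] w 1.001
```

```bash
python3 -m inch '[[[-0.17,0.73,0],0.2,0],[[-0.17,0.73,0],0.2,0],[[-0.17,0.73,0],0.2,0],[[-0.17,0.73,0],0.2,0],[[-0.17,0.73,0],0.2,0]]'; python3 -c "
from h import *
plan((.4585,.0435,.25),-9.3)"
```

```text
time_s: 1.03
ee_pos: [0.3447, 0.2637, 0.2483]
ee_rot: [[0.996, 0.085, 0.001], [0.085, -0.996, 0.0], [0.001, -0.0, -1.0]]
ft_force: [0.9, 0.2, -0.0]
grip_width: 0.998
t 1.03 shift [ 0.3154  0.7637 -0.0056] turn 0.0788 cur [0.3447 0.2637 0.2483] 4.89 j [ 22.4 -16.8 119.5  -0.   77.2  17.5] F [ 0.9  0.2 -0. ] w 0.998
```

```bash
python3 -m inch '[[[0.31,0.75,0],0.078,0],[[0.31,0.75,0],0.078,0],[[0.31,0.75,0],0.078,0],[[0.31,0.75,0],0.078,0],[[0.31,0.75,0],0.078,0]]'; python3 -c "
from h import *
plan((.4585,.0435,.25),-9.3)"
```

```text
time_s: 1.45
ee_pos: [0.4416, 0.0789, 0.2485]
ee_rot: [[0.988, -0.154, 0.001], [-0.154, -0.988, 0.0], [0.001, -0.0, -1.0]]
ft_force: [1.9, 0.4, -0.1]
grip_width: 0.998
t 1.45 shift [ 0.0739  0.1081 -0.0051] turn 0.0025 cur [0.4416 0.0789 0.2485] -8.85 j [ -4.4 -14.4 117.6   0.   76.7   4.4] F [ 1.9  0.4 -0.1] w 0.998
```

```bash
python3 -m inch '[[[0.073,0.105,0],0.0025,0],[[0.073,0.105,0],0.0025,0],[[0.073,0.105,0],0.0025,0],[[0.073,0.105,0],0.0025,0],[[0.073,0.105,0],0.0025,0]]'
python3 - <<'E'
from h import *
import cv2
plan((.4585,.0435,.25),-9.3)
s,c,R,e=wrist();cv2.imwrite("pics/w1.png",c["pixels"])
E
```

```text
time_s: 1.87
ee_pos: [0.4575, 0.0474, 0.2481]
ee_rot: [[0.987, -0.16, -0.0], [-0.16, -0.987, 0.0], [-0.0, -0.0, -1.0]]
ft_force: [-0.6, -1.0, -0.5]
grip_width: 1.001
t 1.87 shift [ 0.0054  0.0124 -0.0065] turn 0.0006 cur [0.4575 0.0474 0.2481] -9.19 j [ -8.3 -12.6 116.1   0.   76.4   0.9] F [-0.6 -1.  -0.5] w 1.001
```

View pics/w1.png

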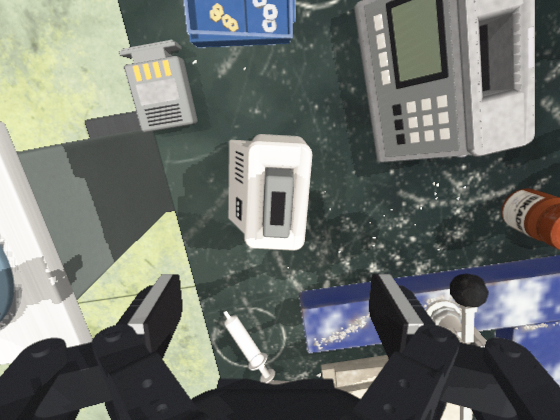

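The wrist view shows the dock at about (275,192), with the grey pack top at about (278,205). The meter's bay is at upper right, near (500,70). I'll get the exact edges.

Run:
```python
import cv2
t=cv2.imread("pics/w1.png")
cv2.imwrite("pics/w1z.png",cv2.resize(t[125:255,220:320],None,fx=4.5,fy=4.5,interpolation=cv2.INTER_CUBIC))
cv2.imwrite("pics/w1m.png",cv2.resize(t[0:160,440:560],None,fx=3.7,fy=3.7,interpolation=cv2.INTER_CUBIC))
```

```text
(no output)
```

View pics/w1z.png

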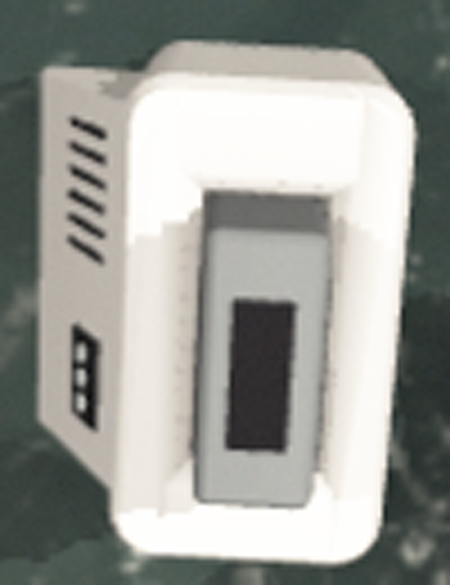

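View pics/w1m.png

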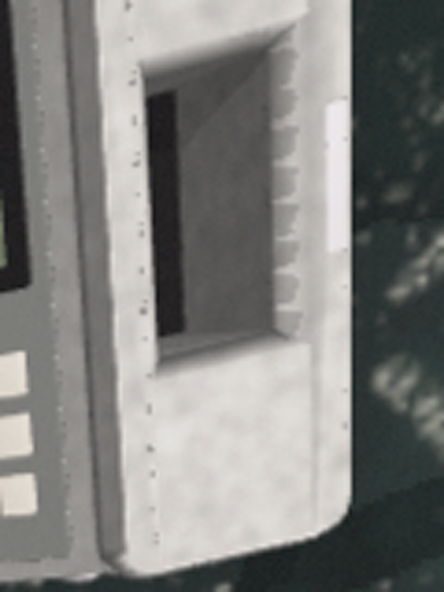

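Run:
```python
from h import *
s,c,R,e=wrist()
def q(pts,z,ox,oy,k):
    P=np.array([onz(c,(ox+(x+.5)/k-.5,oy+(y+.5)/k-.5),z,R,e)for x,y in pts])
    v=(P[0]-P[3])+(P[1]-P[2]);print(P.mean(0).round(4),"yaw",np.degrees(np.arctan2(v[1],v[0])).round(2)-90, [np.linalg.norm(P[i]-P[i-1]).round(4) for i in range(4)])
q([(209,230),(330,232),(313,506),(197,500)],.108,220,125,4.5)
q([(232,299),(298,302),(289,452),(224,449)],.108,220,125,4.5)
q([(140,77),(415,90),(375,560),(115,540)],.082,220,125,4.5)
q([(140,70),(303,14),(312,340),(156,375)],.082,440,0,3.7)
```

```text
[0.4585 0.0448 0.108 ] yaw -11.959999999999994 [np.float64(0.0536), np.float64(0.0222), np.float64(0.0544), np.float64(0.0227)]
[0.4581 0.0437 0.108 ] yaw -12.159999999999997 [np.float64(0.0299), np.float64(0.0123), np.float64(0.0299), np.float64(0.0126)]
[0.4586 0.0458 0.082 ] yaw -12.900000000000006 [np.float64(0.0987), np.float64(0.0538), np.float64(0.1007), np.float64(0.0565)]
[0.6568 0.1354 0.082 ] yaw 5.359999999999999 [np.float64(0.0634), np.float64(0.0339), np.float64(0.0666), np.float64(0.0347)]
```

```bash
python3 -c "
from h import *
plan((.4583,.0445,.14),-12.2)"; python3 -m inch '[[[0.0045,0.0095,0.1],0.017,1],[[0.0045,0.0095,0.2],0.017,1],[[0.0045,0.0095,0.28],0.017,1],[[0.0045,0.0095,0.34],0.017,1],[[0.0045,0.0095,0.34],0.017,1]]' 20;python3 -c "
from h import *
plan((.4583,.0445,.126),-12.2)"
```

```text
t 1.97 shift [0.0043 0.01   0.3607] turn 0.0169 cur [0.4575 0.0476 0.2482] -9.15 j [ -8.2 -12.6 116.1   0.   76.4   0.9] F [ 0.3 -1.   0.9] w 0.998
time_s: 2.38
ee_pos: [0.4556, 0.0448, 0.1423]
ee_rot: [[0.977, -0.212, -0.008], [-0.212, -0.977, 0.001], [-0.008, 0.001, -1.0]]
ft_force: [-0.3, 0.0, -1.0]
grip_width: 0.299
t 2.38 shift [ 0.0094 -0.0008  0.0543] turn -0.0002 cur [0.4556 0.0448 0.1423] -12.23 j [ -8.6  -4.7 121.1   0.   64.    3.6] F [-0.3  0.  -1. ] w 0.299
```

```bash
python3 -m inch '[[[0,0,0],0,1],[[0,0,0],0,1],[[0,0,0],0,1],[[0,0,0],0,1],[[0,0,0],0,1]]';python3 -c "
from h import *
plan((.4583,.0445,.126),-12.2)
s,c,R,e=wrist()
import cv2;cv2.imwrite('pics/w2.png',c['pixels']);cv2.imwrite('pics/s2.png',cv2.resize(r.camera('scene')['pixels'][140:300,190:330],None,fx=3.7,fy=3.7))"
```

```text
time_s: 2.8
ee_pos: [0.4596, 0.0434, 0.1475]
ee_rot: [[0.977, -0.213, 0.002], [-0.213, -0.977, -0.0], [0.002, -0.0, -1.0]]
ft_force: [-0.3, -0.2, 0.4]
grip_width: 0.001
t 2.8 shift [-0.005  -0.0025  0.0715] turn -0.0007 cur [0.4596 0.0434 0.1475] -12.33 j [ -8.7  -4.9 120.7  -0.   64.1   3.6] F [-0.3 -0.2  0.4] w 0.001
```

View pics/w2.png

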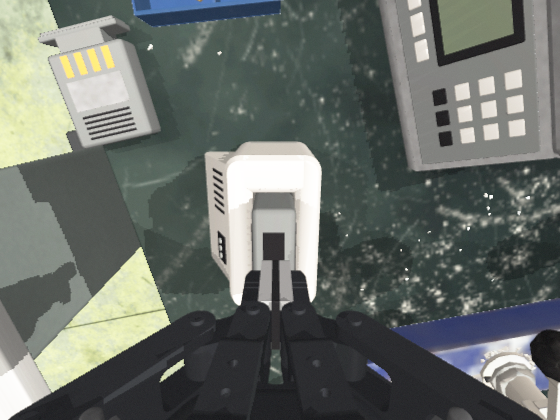

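View pics/s2.png

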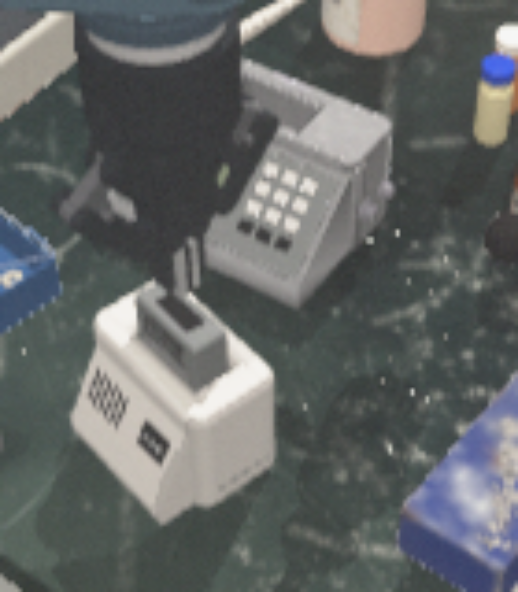

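```bash
python3 -m inch '[[[-0.004,-0.0025,0.02],0,1],[[-0.004,-0.0025,0.04],0,1],[[-0.004,-0.0025,0.05],0,1],[[-0.004,-0.0025,0.06],0,1],[[-0.004,-0.0025,0.06],0,1]]';python3 -c "
from h import *
plan((.4583,.0445,.125),-12.2)"
```

```text
time_s: 3.32
ee_pos: [0.4571, 0.0445, 0.1272]
ee_rot: [[0.977, -0.214, -0.002], [-0.214, -0.977, 0.0], [-0.002, 0.0, -1.0]]
ft_force: [0.7, 1.1, 0.6]
grip_width: -0.001
t 3.32 shift [ 0.0038 -0.0007  0.0073] turn -0.0008 cur [0.4571 0.0445 0.1272] -12.34 j [ -8.6  -3.2 121.5  -0.   61.8   3.7] F [0.7 1.1 0.6] w -0.001
```

```bash
python3 -m inch '[[[0.001,0,0.002],0,1],[[0.001,0,0.004],0,1],[[0.001,0,0.006],0,1],[[0.001,0,0.008],0,1],[[0.001,0,0.008],0,1]]';python3 -c "
from h import *
plan((.4583,.0445,.125),-12.2)"
```

```text
time_s: 3.73
ee_pos: [0.4582, 0.0444, 0.1259]
ee_rot: [[0.977, -0.214, 0.0], [-0.214, -0.977, -0.0], [0.0, -0.0, -1.0]]
ft_force: [0.8, 0.5, -0.3]
grip_width: 0.002
t 3.73 shift [ 0.0004 -0.0004  0.003 ] turn -0.0008 cur [0.4582 0.0444 0.1259] -12.34 j [ -8.6  -3.  121.5   0.   61.5   3.7] F [ 0.8  0.5 -0.3] w 0.002
```

```bash
python3 -m inch '[[[0,0,0.002],0,1],[[0,0,0.004],0,1],[[0,0,0.006],0,1],[[0,0,0.008],0,1],[[0,0,0.008],0,1]]';python3 -c "
from h import *
plan((.4583,.0445,.125),-12.2)"
```

```text
time_s: 4.15
ee_pos: [0.4586, 0.0443, 0.124]
ee_rot: [[0.977, -0.214, 0.001], [-0.214, -0.977, -0.0], [0.001, 0.0, -1.0]]
ft_force: [-0.5, -0.3, 4.6]
grip_width: -0.001
t 4.15 shift [-0.001  -0.0004 -0.0032] turn -0.0007 cur [0.4586 0.0443 0.124 ] -12.33 j [ -8.6  -2.8 121.5  -0.   61.2   3.7] F [-0.5 -0.3  4.6] w -0.001
```

```bash
python3 -m inch '[[[0,0,0.002],0,1],[[0,0,0.004],0,1],[[0,0,0.006],0,1],[[0,0,0.008],0,1]]'
```

```text
time_s: 4.48
ee_pos: [0.4586, 0.0443, 0.1217]
ee_rot: [[0.977, -0.214, 0.001], [-0.214, -0.977, -0.0], [0.001, -0.0, -1.0]]
ft_force: [-0.7, -0.1, 6.2]
grip_width: -0.003
```

```bash
python3 -m inch '[[[0,0,0.002],0,1],[[0,0,0.004],0,1],[[0,0,0.004],0,1]]'
```

```text
time_s: 4.73
ee_pos: [0.4586, 0.0443, 0.1204]
ee_rot: [[0.977, -0.214, 0.001], [-0.214, -0.977, -0.0], [0.001, -0.0, -1.0]]
ft_force: [-1.1, -0.7, 5.6]
grip_width: -0.004
```

```bash
python3 -m inch '[[[0,0,0.002],0,1],[[0,0,0.004],0,1],[[0,0,0.004],0,1]]'
```

```text
time_s: 4.98
ee_pos: [0.4587, 0.0443, 0.1194]
ee_rot: [[0.977, -0.214, 0.001], [-0.214, -0.977, -0.0], [0.001, 0.0, -1.0]]
ft_force: [-1.0, -0.3, 6.8]
grip_width: -0.001
```

```bash
python3 -m inch '[[[0,0,0.002],0,1],[[0,0,0.003],0,1],[[0,0,0.003],0,1]]'
```

```text
time_s: 5.23
ee_pos: [0.4588, 0.0443, 0.1186]
ee_rot: [[0.977, -0.214, 0.001], [-0.214, -0.977, -0.0], [0.001, -0.0, -1.0]]
ft_force: [-1.0, 0.8, 5.8]
grip_width: -0.001
```

```bash
python3 -m inch '[[[0,0,0.002],0,1],[[0,0,0.003],0,1],[[0,0,0.003],0,1]]'
```

```text
time_s: 5.48
ee_pos: [0.4588, 0.0443, 0.1177]
ee_rot: [[0.977, -0.214, 0.001], [-0.214, -0.977, -0.0], [0.001, 0.0, -1.0]]
ft_force: [-1.0, 0.4, 6.3]
grip_width: -0.005
```

```bash
python3 -m inch '[[[0,0,0.002],0,1],[[0,0,0.003],0,1],[[0,0,0.003],0,1]]'
```

```text
time_s: 5.73
ee_pos: [0.459, 0.0443, 0.117]
ee_rot: [[0.977, -0.214, 0.002], [-0.214, -0.977, -0.0], [0.002, -0.0, -1.0]]
ft_force: [-1.3, 0.5, 7.0]
grip_width: -0.003
```

```bash
python3 -m inch '[[[0,0,0.002],0,1],[[0,0,0.003],0,1],[[0,0,0.003],0,1]]'
```

```text
time_s: 5.98
ee_pos: [0.4595, 0.0442, 0.1168]
ee_rot: [[0.977, -0.214, 0.003], [-0.214, -0.977, -0.001], [0.003, -0.0, -1.0]]
ft_force: [-1.2, -0.5, 10.7]
grip_width: 0.005
```

```bash
python3 -m inch '[[[0,0,0.002],0,1],[[0,0,0.003],0,1],[[0,0,0.003],0,1]]'
```

```text
time_s: 6.23
ee_pos: [0.4598, 0.0441, 0.1166]
ee_rot: [[0.977, -0.213, 0.003], [-0.213, -0.977, -0.001], [0.003, 0.0, -1.0]]
ft_force: [-3.4, -0.0, 15.6]
grip_width: -0.0
```

```bash
python3 -m inch '[[[0,0,0.002],0,1],[[0,0,0.002],0,1]]'
```

```text
time_s: 6.4
ee_pos: [0.4598, 0.0442, 0.1164]
ee_rot: [[0.977, -0.213, 0.003], [-0.213, -0.977, -0.001], [0.003, 0.0, -1.0]]
ft_force: [-5.3, 0.1, 19.3]
grip_width: -0.004
```

```bash
python3 -m inch '[[[0,0,-0.01],0,1],[[0,0,-0.03],0,1],[[0,0,-0.06],0,1],[[0,0,-0.1],0,1],[[0,0,-0.14],0,1]]';  python3 -m inch '[[[0,0,-0.1],0,0.2],[[0,0,-0.2],0,0.2],[[0,0,-0.25],0,0.2],[[0,0,-0.25],0,0.2],[[0,0,-0.25],0,0.2]]'
python3 - <<'E'
from h import *
import cv2
plan((.4583,.0445,.125),-12.2)
s,c,R,e=wrist();cv2.imwrite("pics/w3.png",c["pixels"]);cv2.imwrite('pics/s3.png',cv2.resize(r.camera('scene')['pixels'][140:300,190:330],None,fx=3.7,fy=3.7))
E
```

```text
time_s: 6.82
ee_pos: [0.4576, 0.0445, 0.1557]
ee_rot: [[0.977, -0.214, -0.001], [-0.214, -0.977, 0.0], [-0.001, 0.0, -1.0]]
ft_force: [-0.7, 0.5, -0.1]
grip_width: 0.004
time_s: 7.23
ee_pos: [0.4583, 0.0444, 0.2311]
ee_rot: [[0.977, -0.214, 0.001], [-0.214, -0.977, -0.0], [0.001, -0.0, -1.0]]
ft_force: [-0.6, -0.1, -0.6]
grip_width: 0.705
t 7.23 shift [-5.000e-04 -3.000e-04  3.536e-01] turn -0.0008 cur [0.4583 0.0444 0.2311] -12.34 j [ -8.6 -11.5 117.1   0.   74.3   3.7] F [-0.6 -0.1 -0.6] w 0.705
```

View pics/s3.png

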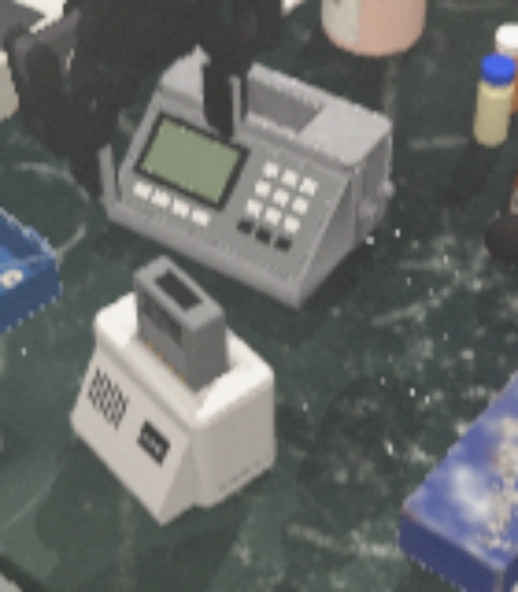

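View pics/w3.png

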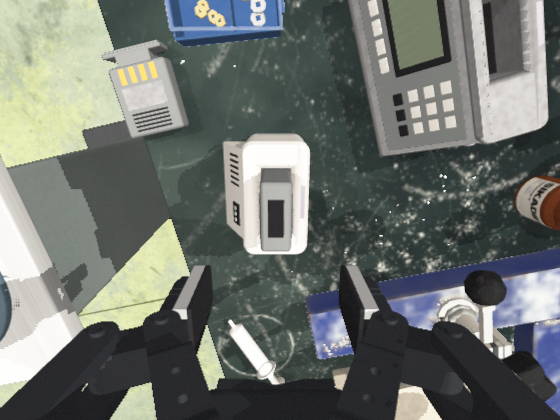

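The pack has popped up and now stands about 44 mm proud of the dock, with its top label near (276,218). Next I'll measure it from the label.

Run:
```python
from h import *
import cv2
s,c,R,e=wrist();im=c["pixels"];g=cv2.cvtColor(im,cv2.COLOR_BGR2GRAY)
def meas(mask,box,z):
    m=np.zeros_like(mask);x0,y0,x1,y1=box;m[y0:y1,x0:x1]=mask[y0:y1,x0:x1]
    k=max(cv2.findContours(m,cv2.RETR_EXTERNAL,cv2.CHAIN_APPROX_NONE)[0],key=cv2.contourArea)
    P=np.array([onz(c,p[0],z,R,e)[:2] for p in k],np.float32);print(z,cv2.minAreaRect(P))
meas((g<80).astype(np.uint8),(262,190,290,245),.126)
hs=cv2.cvtColor(im,cv2.COLOR_BGR2HSV)
cv2.imwrite("pics/w3z.png",cv2.resize(im[125:265,215:320],None,fx=4.2,fy=4.2,interpolation=cv2.INTER_CUBIC))
```

```text
0.126 ((0.45770421624183655, 0.04383895546197891), (0.028419340029358864, 0.011182518675923347), 77.3468246459961)
```

View pics/w3z.png

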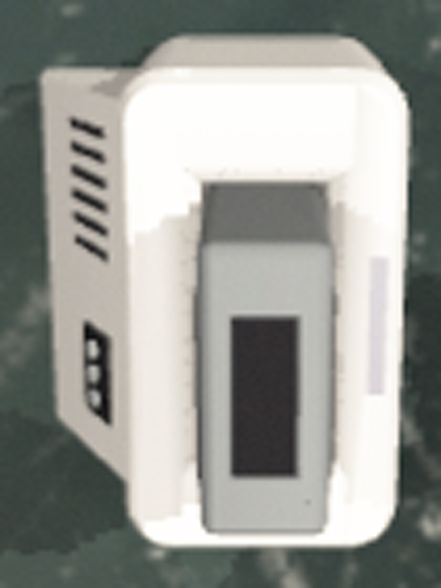

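```bash
python3 -m inch '[[[-0.001,0,0.1],0.002,0.3],[[-0.001,0,0.2],0.002,0.3],[[-0.001,0,0.3],0.002,0.3],[[-0.001,0,0.37],0.002,0.3],[[-0.001,0,0.39],0.002,0.3]]'; python3 -m inch '[[[0,0,0],0,0.3],[[0,0,0],0,0.3],[[0,0,0],0,0.3],[[0,0,0],0,0.3]]';python3 - <<'E'
from h import *
import cv2
plan((.458,.0445,.112),-12.5)
s,c,R,e=wrist();cv2.imwrite("pics/w4.png",c["pixels"])
E
```

```text
time_s: 7.8
ee_pos: [0.4539, 0.045, 0.1084]
ee_rot: [[0.975, -0.22, -0.01], [-0.22, -0.976, 0.002], [-0.01, 0.001, -1.0]]
ft_force: [-0.2, 0.3, -1.0]
grip_width: 0.704
time_s: 8.13
ee_pos: [0.459, 0.0443, 0.1152]
ee_rot: [[0.976, -0.22, 0.003], [-0.22, -0.976, -0.0], [0.003, -0.0, -1.0]]
ft_force: [-0.7, -0.5, 0.0]
grip_width: 0.701
t 8.13 shift [-0.0036  0.0001  0.0107] turn -0.0011 cur [0.459  0.0443 0.1152] -12.69 j [ -8.6  -1.9 121.8  -0.   60.    4.1] F [-0.7 -0.5  0. ] w 0.701
```

View pics/w4.png

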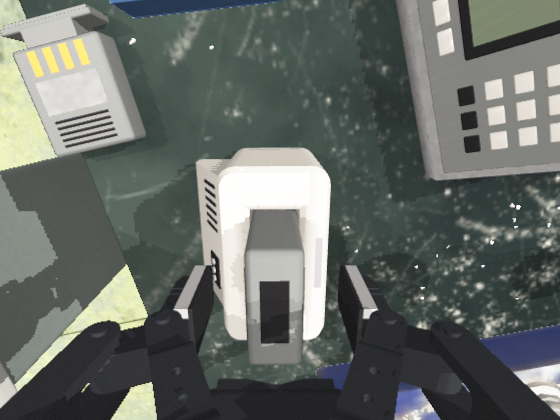

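The pack stands centred between the open fingers and aligned with them. I'll close the gripper.

```bash
python3 -m inch '[[[-0.002,0,0.006],0,0.5],[[-0.002,0,0.006],0,0.7],[[-0.002,0,0.006],0,0.8],[[-0.002,0,0.006],0,0.8],[[-0.002,0,0.006],0,0.8]]' 40; python3 -m inch '[[[0,0,0],0,0.9],[[0,0,0],0,0.9],[[0,0,0],0,0.9],[[0,0,0],0,0.9]]';python3 - <<'E'
from h import *
import cv2
plan((.458,.0445,.112),-12.5)
E
```

```text
time_s: 8.6
ee_pos: [0.4573, 0.0446, 0.112]
ee_rot: [[0.976, -0.22, 0.0], [-0.22, -0.976, 0.0], [0.0, -0.0, -1.0]]
ft_force: [-1.3, -0.4, 1.5]
grip_width: 0.276
time_s: 8.93
ee_pos: [0.4573, 0.0446, 0.1119]
ee_rot: [[0.976, -0.22, 0.0], [-0.22, -0.976, 0.0], [0.0, -0.0, -1.0]]
ft_force: [-0.4, 1.4, 1.9]
grip_width: 0.274
t 8.93 shift [ 0.0022 -0.0002 -0.0004] turn -0.0011 cur [0.4573 0.0446 0.1119] -12.7 j [ -8.6  -1.7 122.    0.   59.7   4.1] F [-0.4  1.4  1.9] w 0.274
```

```bash
python3 -m inch '[[[0,0,-0.01],0,0.9],[[0,0,-0.02],0,0.9],[[0,0,-0.035],0,0.9],[[0,0,-0.05],0,0.9],[[0,0,-0.07],0,0.9]]'; python3 -m inch '[[[0,0,-0.03],0,0.9],[[0,0,-0.06],0,0.9],[[0,0,-0.1],0,0.9],[[0,0,-0.15],0,0.9],[[0,0,-0.2],0,0.9]]'
```

```text
time_s: 9.35
ee_pos: [0.457, 0.0446, 0.133]
ee_rot: [[0.976, -0.22, -0.001], [-0.22, -0.976, 0.0], [-0.001, 0.0, -1.0]]
ft_force: [1.3, 0.3, -2.7]
grip_width: 0.273
time_s: 9.77
ee_pos: [0.4568, 0.0447, 0.194]
ee_rot: [[0.976, -0.22, -0.001], [-0.22, -0.976, 0.0], [-0.001, 0.0, -1.0]]
ft_force: [1.1, 0.3, -2.1]
grip_width: 0.274
```

```bash
python3 -c "
from h import *
plan((.656,.07,.22),4.5)"
```

```text
t 9.77 shift [ 0.6291 -0.2282 -0.0873] turn -0.0955 cur [0.4568 0.0447 0.194 ] -12.7 j [ -8.6  -9.1 119.1   0.   70.    4.1] F [ 1.1  0.3 -2.1] w 0.274
```

```bash
python3 -m inch '[[[0.08,-0.03,-0.05],-0.03,0.9],[[0.2,-0.07,-0.087],-0.06,0.9],[[0.32,-0.11,-0.087],-0.0955,0.9],[[0.44,-0.16,-0.087],-0.0955,0.9],[[0.54,-0.2,-0.087],-0.0955,0.9]]';python3 -c "
from h import *
plan((.656,.07,.22),4.5)"
```

```text
time_s: 10.18
ee_pos: [0.6306, 0.0679, 0.22]
ee_rot: [[0.997, 0.079, 0.001], [0.079, -0.997, 0.0], [0.001, -0.0, -1.0]]
ft_force: [-0.1, -0.7, -1.2]
grip_width: 0.276
t 10.18 shift [ 0.085  -0.0002  0.0002] turn 0.0 cur [0.6306 0.0679 0.22  ] 4.5 j [-4.1 13.4 93.1  0.  73.5 -8.6] F [-0.1 -0.7 -1.2] w 0.276
```

```bash
python3 -m inch '[[[0.05,0,0],0,0.9],[[0.08,0,0],0,0.9],[[0.08,0,0],0,0.9],[[0.08,0,0],0,0.9],[[0.08,0,0],0,0.9]]';python3 -m inch '[[[0,0,0],0,0.9],[[0,0,0],0,0.9],[[0,0,0],0,0.9]]'
python3 - <<'E'
from h import *
import cv2
plan((.656,.07,.22),4.5)
s,c,R,e=wrist();im=c["pixels"];cv2.imwrite("pics/w5.png",im)
np.savez("v5.npz",R=R,e=e)
E
```

```text
time_s: 10.6
ee_pos: [0.6513, 0.0694, 0.219]
ee_rot: [[0.997, 0.078, -0.001], [0.078, -0.997, 0.0], [-0.001, -0.0, -1.0]]
ft_force: [0.4, -0.2, -2.1]
grip_width: 0.273
time_s: 10.85
ee_pos: [0.6519, 0.0694, 0.2192]
ee_rot: [[0.997, 0.078, 0.0], [0.078, -0.997, 0.0], [0.0, 0.0, -1.0]]
ft_force: [0.1, 0.0, -0.8]
grip_width: 0.271
t 10.85 shift [ 0.0139 -0.0011 -0.0027] turn -0.0001 cur [0.6519 0.0694 0.2192] 4.49 j [-3.8 16.2 89.8  0.  74.  -8.3] F [ 0.1  0.  -0.8] w 0.271
```

View pics/w5.png

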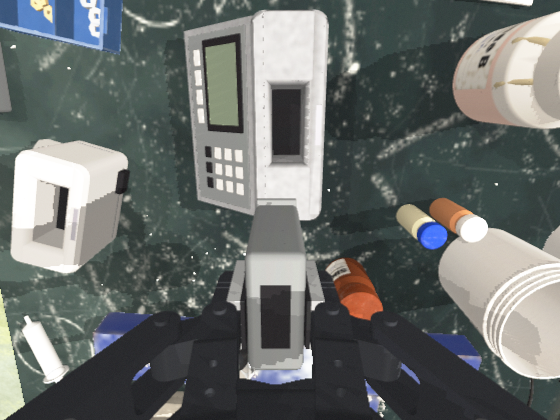

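The meter mouth is fully visible at about (289,123). The held pack's top label is near (274,317).

Run:
```python
import cv2
t=cv2.imread("pics/w5.png")
cv2.imwrite("pics/w5m.png",cv2.resize(t[70:175,240:340],None,fx=5.5,fy=5.5,interpolation=cv2.INTER_CUBIC))
cv2.imwrite("pics/w5p.png",cv2.resize(t[195:380,220:330],None,fx=3.2,fy=3.2,interpolation=cv2.INTER_CUBIC))
```

```text
(no output)
```

View pics/w5m.png

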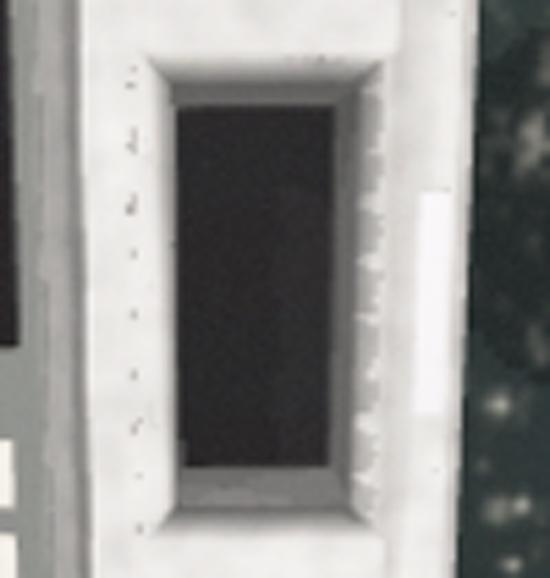

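View pics/w5p.png

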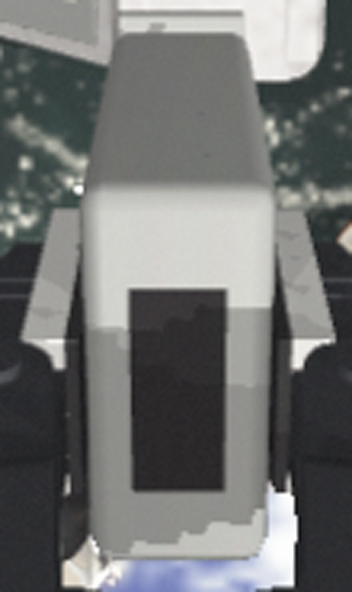

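Run:
```python
from h import *
v=np.load("v5.npz");R,e=v["R"],v["e"];c=r.camera("wrist");s=r.read_state()
def q(n,pts,z,ox,oy,k):
    P=np.array([onz(c,(ox+(x+.5)/k-.5,oy+(y+.5)/k-.5),z,R,e)for x,y in pts])
    if len(pts)==4:
        v=(P[0]-P[3])+(P[1]-P[2]);print(n,P.mean(0).round(4),"yaw",np.degrees(np.arctan2(v[1],v[0])).round(2)-90, [np.linalg.norm(P[i]-P[i-1]).round(4) for i in range(4)])
    else: print(n,P.round(4))
q("bevel",[(150,62),(386,60),(378,525),(160,530)],.082,240,70,5.5)
q("slot",[(172,82),(357,82),(348,506),(178,504)],.0775,240,70,5.5)
q("carr",[(177,105),(337,105),(330,467),(182,467)],.046,240,70,5.5)
q("ptop",[(85,187),(273,187),(265,557),(92,557)],.233,220,195,3.2)
q("label",[(129,289),(227,289),(224,491),(132,491)],.233,220,195,3.2)
q("pbot",[(118,35),(242,35)],.153,220,195,3.2)
print(s["ee_pos"])
```

```text
bevel [0.6565 0.1356 0.082 ] yaw 5.299999999999997 [np.float64(0.0641), np.float64(0.0321), np.float64(0.0636), np.float64(0.0321)]
slot [0.6559 0.1356 0.0775] yaw 4.920000000000002 [np.float64(0.0587), np.float64(0.0257), np.float64(0.059), np.float64(0.0253)]
carr [0.6559 0.1353 0.046 ] yaw 4.890000000000001 [np.float64(0.0561), np.float64(0.0249), np.float64(0.0561), np.float64(0.0245)]
ptop [0.6514 0.0697 0.233 ] yaw 4.409999999999997 [np.float64(0.0545), np.float64(0.0221), np.float64(0.0545), np.float64(0.0232)]
label [0.6514 0.0682 0.233 ] yaw 4.459999999999994 [np.float64(0.03), np.float64(0.0119), np.float64(0.03), np.float64(0.012)]
pbot [[0.6382 0.09   0.153 ]
 [0.6619 0.0919 0.153 ]]
[0.65210465 0.06937929 0.21907078]
```

Run:
```python
from h import *
import cv2
t=cv2.imread("pics/w5.png")
cv2.imwrite("pics/w5q.png",cv2.resize(t[170:270,230:320],None,fx=6,fy=6,interpolation=cv2.INTER_CUBIC))
c=r.camera("scene");cv2.imwrite("pics/s5.png",cv2.resize(c["pixels"][70:240,200:380],None,fx=3.5,fy=3.5,interpolation=cv2.INTER_CUBIC))
```

```text
(no output)
```

View pics/w5q.png

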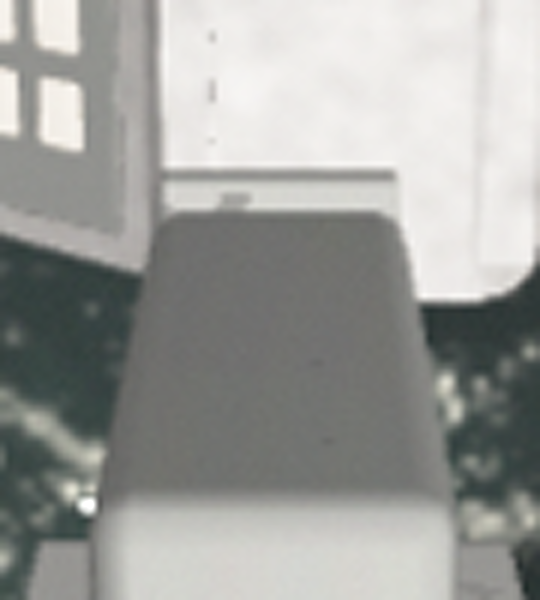

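View pics/s5.png

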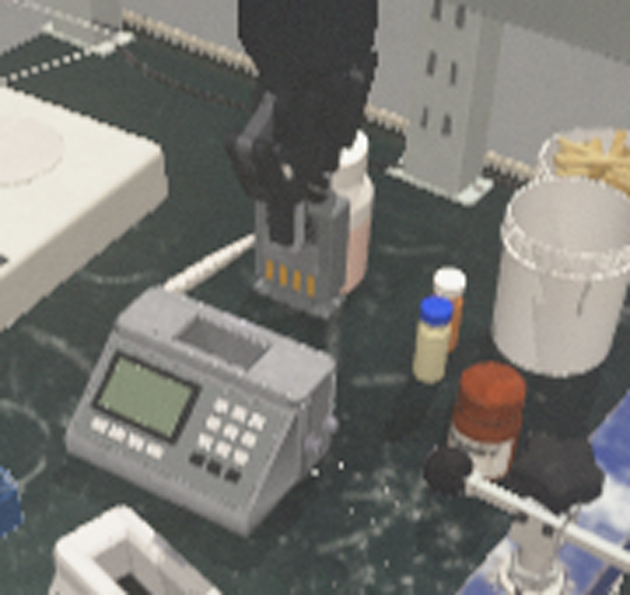

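Run:
```python
from h import *
v=np.load("v5.npz");R,e=v["R"],v["e"];c=r.camera("wrist")
def p(x,y,z):return onz(c,(230+(x+.5)/6-.5,170+(y+.5)/6-.5),z,R,e).round(4)
print("lip",p(160,212,.167),p(405,212,.167));print("foot",p(160,178,.159),p(396,178,.159));print("bot",p(160,170,.153),p(396,170,.153))
print("topedge",p(98,500,.233),p(452,500,.233))
plan((.6560+.0006,.1355-.0002,.185),5.0)
```

```text
lip [0.6385 0.0948 0.167 ] [0.6617 0.0966 0.167 ]
foot [0.638  0.0958 0.159 ] [0.6612 0.0976 0.159 ]
bot [0.6377 0.0949 0.153 ] [0.6616 0.0968 0.153 ]
topedge [0.6381 0.096  0.233 ] [0.6603 0.0978 0.233 ]
t 11.05 shift [ 0.0315 -0.2179  0.1134] turn -0.0028 cur [0.6523 0.0694 0.219 ] 4.49 j [-3.8 16.3 89.7 -0.  74.  -8.3] F [ 0.6 -0.  -0.6] w 0.277
```

```bash
python3 -m inch '[[[0.012,-0.08,0],-0.0028,0.9],[[0.012,-0.17,0.02],-0.0028,0.9],[[0.012,-0.21,0.06],-0.0028,0.9],[[0.012,-0.218,0.12],-0.0028,0.9],[[0.012,-0.218,0.15],-0.0028,0.9]]';python3 -m inch '[[[0,0,0],0,0.9],[[0,0,0],0,0.9],[[0,0,0],0,0.9],[[0,0,0],0,0.9]]'
python3 - <<'E'
from h import *
import cv2
plan((.6562,.1358,.165),5)
s,c,R,e=wrist();im=c["pixels"];cv2.imwrite("pics/w6.png",im)
E
```

```text
time_s: 11.47
ee_pos: [0.6494, 0.1358, 0.171]
ee_rot: [[0.996, 0.089, -0.004], [0.089, -0.996, -0.0], [-0.004, 0.0, -1.0]]
ft_force: [-0.6, -0.3, -2.2]
grip_width: 0.269
time_s: 11.8
ee_pos: [0.6517, 0.1343, 0.1752]
ee_rot: [[0.996, 0.086, 0.002], [0.086, -0.996, 0.0], [0.002, 0.0, -1.0]]
ft_force: [0.3, 0.1, -2.4]
grip_width: 0.278
t 11.8 shift [ 0.0154 -0.0037  0.0339] turn -0.0003 cur [0.6517 0.1343 0.1752] 4.95 j [ 1.9 19.9 90.  -0.  70.  -3. ] F [ 0.3  0.1 -2.4] w 0.278
```

View pics/w6.png

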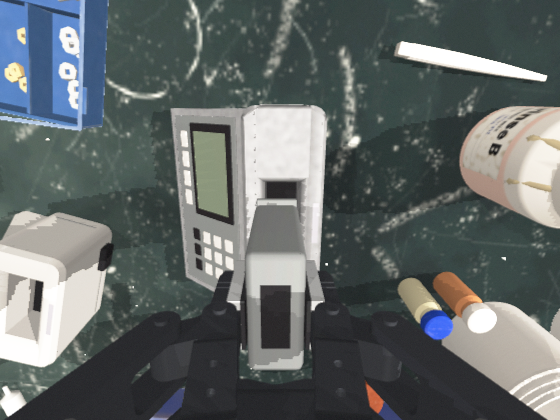

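```bash
python3 -m inch '[[[0.008,-0.003,0.01],0,0.9],[[0.014,-0.004,0.02],0,0.9],[[0.014,-0.004,0.025],0,0.9],[[0.014,-0.004,0.025],0,0.9],[[0.014,-0.004,0.025],0,0.9]]';python3 -m inch '[[[0,0,0],0,0.9],[[0,0,0],0,0.9],[[0,0,0],0,0.9],[[0,0,0],0,0.9]]'
python3 - <<'E'
from h import *
import cv2
plan((.6562,.1358,.165),5)
s,c,R,e=wrist();im=c["pixels"];cv2.imwrite("pics/w7.png",cv2.resize(im[160:270,220:340],None,fx=5,fy=5,interpolation=cv2.INTER_CUBIC))
c=r.camera("top");cv2.imwrite("pics/t7.png",cv2.resize(c["pixels"][130:230,170:280],None,fx=5,fy=5,interpolation=cv2.INTER_CUBIC))
E
```

```text
time_s: 12.27
ee_pos: [0.6548, 0.1365, 0.166]
ee_rot: [[0.996, 0.087, -0.001], [0.087, -0.996, -0.0], [-0.001, -0.0, -1.0]]
ft_force: [0.1, 1.1, -0.5]
grip_width: 0.276
time_s: 12.6
ee_pos: [0.655, 0.1365, 0.1665]
ee_rot: [[0.996, 0.087, 0.0], [0.087, -0.996, 0.0], [0.0, -0.0, -1.0]]
ft_force: [-0.2, -0.0, -1.1]
grip_width: 0.278
t 12.6 shift [0.0038 0.0025 0.0051] turn -0.0 cur [0.655  0.1365 0.1665] 5.0 j [ 2.1 21.  89.6  0.  69.4 -2.9] F [-0.2 -0.  -1.1] w 0.278
```

View pics/w7.png

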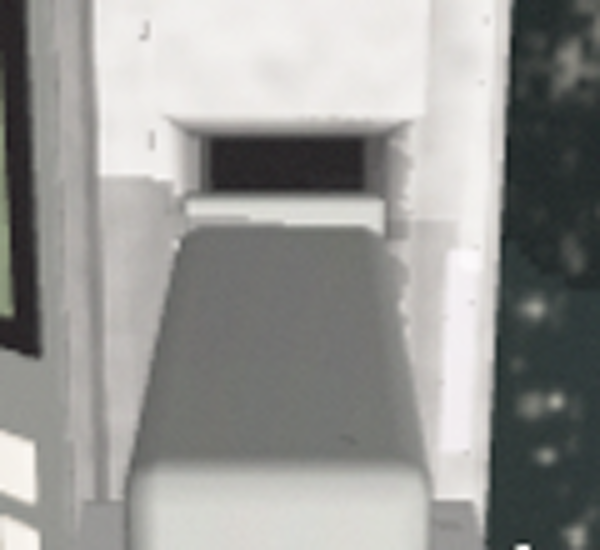

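Run:
```python
from h import *
s,c,R,e=wrist()
def p(x,y,z):return onz(c,(220+(x+.5)/5-.5,160+(y+.5)/5-.5),z,R,e)
T=lambda P:(s["ee_rot"].T@(P-s["ee_pos"]))*1000
for n,a in dict(bevL=(168,120,.082),bevR=(420,120,.082),slotL=(203,137,.0775),slotR=(386,137,.0775),carL=(212,190,.046),carR=(364,190,.046),footL=(186,194,.1005),footR=(385,194,.1005),topL=(129,470,.1805),topR=(431,470,.1805)).items(): print(n,T(p(*a)).round(1))
```

```text
bevL [-15.1 -31.2  84.5]
bevR [ 18.2 -31.2  84.5]
slotL [-10.7 -27.8  89. ]
slotR [ 14.  -27.8  89. ]
carL [-10.9 -11.5 120.5]
carR [ 12.9 -11.5 120.5]
footL [-11.8 -26.3  66. ]
footR [ 12.5 -26.3  66. ]
topL [-11.8 -27.5 -14. ]
topR [ 10.9 -27.5 -14. ]
```

```bash
python3 -m inch '[[[0.0038,0.0017,0.01],0,0.9],[[0.0038,0.0017,0.025],0,0.9],[[0.0038,0.0017,0.04],0,0.9],[[0.0038,0.0017,0.05],0,0.9],[[0.0038,0.0017,0.055],0,0.9]]'; python3 -m inch '[[[0,0,0.002],0,0.9],[[0,0,0.008],0,0.9],[[0,0,0.014],0,0.9],[[0,0,0.02],0,0.9]]'
```

```text
time_s: 13.17
ee_pos: [0.6556, 0.136, 0.1487]
ee_rot: [[0.996, 0.087, -0.002], [0.087, -0.996, -0.0], [-0.002, -0.0, -1.0]]
ft_force: [0.3, 0.5, -1.8]
grip_width: 0.275
time_s: 13.5
ee_pos: [0.6563, 0.136, 0.1439]
ee_rot: [[0.996, 0.087, 0.0], [0.087, -0.996, 0.0], [0.0, -0.0, -1.0]]
ft_force: [-0.9, -0.1, -1.9]
grip_width: 0.272
```

Underside is now just inside the mouth (z≈0.078). Continuing at about 2 mm per row.

```bash
python3 -m inch '[[[0,0,0.006],0,0.9],[[0,0,0.012],0,0.9],[[0,0,0.018],0,0.9],[[0,0,0.024],0,0.9]]'
```

```text
time_s: 13.83
ee_pos: [0.6561, 0.136, 0.1365]
ee_rot: [[0.996, 0.087, 0.0], [0.087, -0.996, -0.0], [0.0, 0.0, -1.0]]
ft_force: [-0.8, 0.9, -2.0]
grip_width: 0.275
```

```bash
python3 -m inch '[[[0,0,0.006],0,0.9],[[0,0,0.012],0,0.9],[[0,0,0.018],0,0.9],[[0,0,0.024],0,0.9]]'
```

```text
time_s: 14.17
ee_pos: [0.6561, 0.136, 0.1293]
ee_rot: [[0.996, 0.087, -0.0], [0.087, -0.996, 0.0], [-0.0, -0.0, -1.0]]
ft_force: [-0.2, -0.9, -1.6]
grip_width: 0.277
```

```bash
python3 -m inch '[[[0,0,0.006],0,0.9],[[0,0,0.012],0,0.9],[[0,0,0.018],0,0.9],[[0,0,0.024],0,0.9],[[0,0,0.03],0,0.9]]'
```

```text
time_s: 14.58
ee_pos: [0.6561, 0.1361, 0.1203]
ee_rot: [[0.996, 0.087, 0.0], [0.087, -0.996, -0.0], [0.0, 0.0, -1.0]]
ft_force: [-0.1, 0.2, -1.4]
grip_width: 0.278
```

```bash
python3 -m inch '[[[0,0,0.005],0,0.9],[[0,0,0.01],0,0.9],[[0,0,0.015],0,0.9],[[0,0,0.02],0,0.9]]'
```

```text
time_s: 14.92
ee_pos: [0.6562, 0.136, 0.1144]
ee_rot: [[0.996, 0.087, 0.0], [0.087, -0.996, 0.0], [0.0, 0.0, -1.0]]
ft_force: [-1.2, 0.5, -1.2]
grip_width: 0.275
```

```bash
python3 -m inch '[[[0,0,0.003],0,0.9],[[0,0,0.006],0,0.9],[[0,0,0.009],0,0.9],[[0,0,0.009],0,0.9]]'
```

```text
time_s: 15.25
ee_pos: [0.6562, 0.136, 0.1121]
ee_rot: [[0.996, 0.087, -0.0], [0.087, -0.996, -0.0], [-0.0, 0.0, -1.0]]
ft_force: [-0.7, 0.6, -0.6]
grip_width: 0.27
```

```bash
python3 -m inch '[[[0,0,0.004],0,0.9],[[0,0,0.004],0,0.9],[[0,0,0.004],0,0.4],[[0,0,0.004],0,0.4],[[0,0,0.004],0,0.4]]';python3 -m inch '[[[0,0,0],0,0.4],[[0,0,0],0,0.4],[[0,0,0],0,0.4]]'; python3 -m inch '[[[0,0,-0.03],0,0.4],[[0,0,-0.08],0,0.4],[[0,0,-0.15],0,0.4],[[0,0,-0.22],0,0.4],[[0,0,-0.3],0,0.4]]'
python3 - <<'E'
from h import *
import cv2
plan((.6562,.1358,.16),5)
s,c,R,e=wrist();im=c["pixels"];cv2.imwrite("pics/w8.png",im)
c=r.camera("scene");cv2.imwrite("pics/s8.png",cv2.resize(c["pixels"][90:290,190:370],None,fx=3,fy=3,interpolation=cv2.INTER_CUBIC))
E
```

```text
time_s: 15.67
ee_pos: [0.6563, 0.136, 0.1106]
ee_rot: [[0.996, 0.087, 0.0], [0.087, -0.996, 0.0], [0.0, 0.0, -1.0]]
ft_force: [0.3, 0.1, -0.2]
grip_width: 0.6
time_s: 15.92
ee_pos: [0.6562, 0.136, 0.1106]
ee_rot: [[0.996, 0.087, 0.0], [0.087, -0.996, 0.0], [0.0, 0.0, -1.0]]
ft_force: [-0.2, 0.3, 0.0]
grip_width: 0.602
time_s: 16.33
ee_pos: [0.6561, 0.136, 0.2027]
ee_rot: [[0.996, 0.087, 0.001], [0.087, -0.996, 0.0], [0.001, 0.0, -1.0]]
ft_force: [-0.5, 0.4, -0.2]
grip_width: 0.6
t 16.33 shift [0.0002 0.0008 0.1424] turn -0.0 cur [0.6561 0.136  0.2027] 5.0 j [ 2.  18.9 88.2  0.  72.9 -3. ] F [-0.5  0.4 -0.2] w 0.6
```

View pics/w8.png

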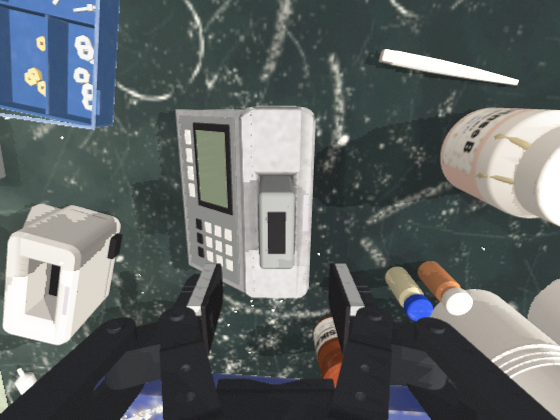

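View pics/s8.png

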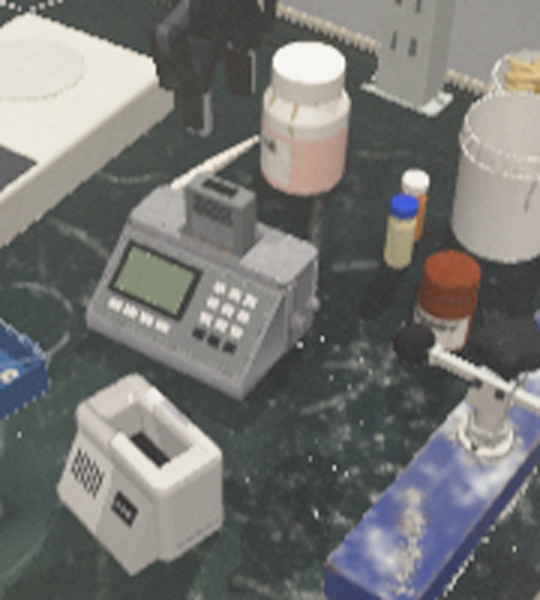

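The pack stands upright and raised in the meter bay, with its label near (277,232). I'll shut the fingers and press.

```bash
python3 -m inch '[[[0,0,0],0,1],[[0,0,0],0,1],[[0,0,0],0,1],[[0,0,0],0,1],[[0,0,0],0,1]]' 20; python3 -m inch '[[[0,0,0.04],0,1],[[0,0,0.08],0,1],[[0,0,0.12],0,1],[[0,0,0.15],0,1],[[0,0,0.16],0,1]]';  python3 -m inch '[[[0,0,0],0,1],[[0,0,0],0,1],[[0,0,0],0,1]]'
```

```text
time_s: 16.85
ee_pos: [0.6556, 0.136, 0.1994]
ee_rot: [[0.996, 0.087, -0.002], [0.087, -0.996, -0.0], [-0.002, -0.0, -1.0]]
ft_force: [-0.5, -1.1, 0.2]
grip_width: -0.002
time_s: 17.27
ee_pos: [0.6545, 0.1359, 0.149]
ee_rot: [[0.996, 0.087, -0.005], [0.087, -0.996, -0.0], [-0.005, -0.0, -1.0]]
ft_force: [0.3, 0.6, -0.5]
grip_width: -0.001
time_s: 17.52
ee_pos: [0.6567, 0.1361, 0.1534]
ee_rot: [[0.996, 0.087, 0.001], [0.087, -0.996, 0.0], [0.001, 0.0, -1.0]]
ft_force: [0.1, -0.0, 0.0]
grip_width: 0.002
```

```bash
python3 -m inch '[[[0,0,0.005],0,1],[[0,0,0.01],0,1],[[0,0,0.015],0,1],[[0,0,0.02],0,1],[[0,0,0.025],0,1]]'; python3 -m inch '[[[0,0,0.003],0,1],[[0,0,0.006],0,1],[[0,0,0.009],0,1],[[0,0,0.012],0,1]]'
```

```text
time_s: 17.93
ee_pos: [0.6561, 0.136, 0.145]
ee_rot: [[0.996, 0.087, 0.0], [0.087, -0.996, -0.0], [0.0, 0.0, -1.0]]
ft_force: [-0.2, 0.4, 0.0]
grip_width: 0.001
time_s: 18.27
ee_pos: [0.6564, 0.1361, 0.1419]
ee_rot: [[0.996, 0.087, 0.001], [0.087, -0.996, 0.0], [0.001, -0.0, -1.0]]
ft_force: [-0.3, -0.5, 2.3]
grip_width: 0.001
```

```bash
python3 -m inch '[[[0,0,0.003],0,1],[[0,0,0.006],0,1],[[0,0,0.009],0,1],[[0,0,0.012],0,1]]'
```

```text
time_s: 18.6
ee_pos: [0.6563, 0.136, 0.1381]
ee_rot: [[0.996, 0.087, 0.0], [0.087, -0.996, 0.0], [0.0, 0.0, -1.0]]
ft_force: [-1.5, 0.9, 3.5]
grip_width: -0.002
```

```bash
python3 -m inch '[[[0,0,0.003],0,1],[[0,0,0.006],0,1],[[0,0,0.009],0,1],[[0,0,0.012],0,1]]'
```

```text
time_s: 18.93
ee_pos: [0.6563, 0.136, 0.1344]
ee_rot: [[0.996, 0.087, 0.0], [0.087, -0.996, 0.0], [0.0, 0.0, -1.0]]
ft_force: [-0.1, -0.7, 3.8]
grip_width: -0.005
```

```bash
python3 -m inch '[[[0,0,0.004],0,1],[[0,0,0.008],0,1],[[0,0,0.012],0,1],[[0,0,0.016],0,1]]'
```

```text
time_s: 19.27
ee_pos: [0.6563, 0.1361, 0.1296]
ee_rot: [[0.996, 0.087, 0.0], [0.087, -0.996, 0.0], [0.0, -0.0, -1.0]]
ft_force: [0.0, -0.4, 5.4]
grip_width: -0.0
```

```bash
python3 -m inch '[[[0,0,0.004],0,1],[[0,0,0.008],0,1],[[0,0,0.012],0,1],[[0,0,0.016],0,1]]'
```

```text
time_s: 19.6
ee_pos: [0.6563, 0.136, 0.1248]
ee_rot: [[0.996, 0.087, 0.0], [0.087, -0.996, 0.0], [0.0, 0.0, -1.0]]
ft_force: [-0.6, 0.5, 4.6]
grip_width: -0.004
```

```bash
python3 -m inch '[[[0,0,0.003],0,1],[[0,0,0.006],0,1],[[0,0,0.008],0,1]]'
```

```text
time_s: 19.85
ee_pos: [0.6563, 0.1361, 0.1225]
ee_rot: [[0.996, 0.087, 0.0], [0.087, -0.996, 0.0], [0.0, 0.0, -1.0]]
ft_force: [-0.7, -1.4, 5.5]
grip_width: -0.006
```

```bash
python3 -m inch '[[[0,0,0.002],0,1],[[0,0,0.004],0,1],[[0,0,0.004],0,1]]'
```

```text
time_s: 20.1
ee_pos: [0.6563, 0.136, 0.1212]
ee_rot: [[0.996, 0.087, 0.0], [0.087, -0.996, -0.0], [0.0, 0.0, -1.0]]
ft_force: [-0.8, -0.6, 5.8]
grip_width: -0.002
```

```bash
python3 -m inch '[[[0,0,0.002],0,1],[[0,0,0.004],0,1],[[0,0,0.004],0,1]]'
```

```text
time_s: 20.35
ee_pos: [0.6563, 0.136, 0.1201]
ee_rot: [[0.996, 0.087, 0.0], [0.087, -0.996, -0.0], [0.0, 0.0, -1.0]]
ft_force: [-0.5, -0.7, 5.3]
grip_width: 0.001
```

```bash
python3 -m inch '[[[0,0,0.002],0,1],[[0,0,0.004],0,1],[[0,0,0.004],0,1]]'
```

```text
time_s: 20.6
ee_pos: [0.6563, 0.1361, 0.119]
ee_rot: [[0.996, 0.087, 0.0], [0.087, -0.996, 0.0], [0.0, 0.0, -1.0]]
ft_force: [-0.4, -0.2, 6.4]
grip_width: 0.0
```

```bash
python3 -m inch '[[[0,0,0.002],0,1],[[0,0,0.003],0,1],[[0,0,0.003],0,1]]'
```

```text
time_s: 20.85
ee_pos: [0.6564, 0.136, 0.1182]
ee_rot: [[0.996, 0.087, 0.001], [0.087, -0.996, -0.0], [0.001, 0.0, -1.0]]
ft_force: [-0.6, -0.3, 6.3]
grip_width: -0.001
```

```bash
python3 -m inch '[[[0,0,0.002],0,1],[[0,0,0.003],0,1],[[0,0,0.003],0,1]]'
```

```text
time_s: 21.1
ee_pos: [0.6565, 0.1361, 0.1174]
ee_rot: [[0.996, 0.087, 0.001], [0.087, -0.996, 0.0], [0.001, 0.0, -1.0]]
ft_force: [-1.2, 0.1, 6.6]
grip_width: 0.0
```

```bash
python3 -m inch '[[[0,0,0.002],0,1],[[0,0,0.003],0,1],[[0,0,0.003],0,1]]'
```

```text
time_s: 21.35
ee_pos: [0.6565, 0.1361, 0.1166]
ee_rot: [[0.996, 0.087, 0.001], [0.087, -0.996, 0.0], [0.001, 0.0, -1.0]]
ft_force: [-1.6, 0.4, 7.3]
grip_width: 0.001
```

```bash
python3 -m inch '[[[0,0,0.002],0,1],[[0,0,0.003],0,1],[[0,0,0.003],0,1]]'
```

```text
time_s: 21.6
ee_pos: [0.6565, 0.136, 0.1158]
ee_rot: [[0.996, 0.087, 0.001], [0.087, -0.996, 0.0], [0.001, 0.0, -1.0]]
ft_force: [-0.9, -0.7, 6.8]
grip_width: -0.001
```

```bash
python3 -m inch '[[[0,0,0.002],0,1],[[0,0,0.003],0,1],[[0,0,0.003],0,1]]'
```

```text
time_s: 21.85
ee_pos: [0.6566, 0.1361, 0.1149]
ee_rot: [[0.996, 0.087, 0.001], [0.087, -0.996, 0.0], [0.001, 0.0, -1.0]]
ft_force: [-1.2, -0.2, 7.7]
grip_width: -0.003
```

```bash
python3 -m inch '[[[0,0,0.002],0,1],[[0,0,0.003],0,1],[[0,0,0.003],0,1]]'
```

```text
time_s: 22.1
ee_pos: [0.6566, 0.1361, 0.1141]
ee_rot: [[0.996, 0.087, 0.001], [0.087, -0.996, 0.0], [0.001, 0.0, -1.0]]
ft_force: [-1.1, 0.9, 7.7]
grip_width: 0.002
```

```bash
python3 -m inch '[[[0,0,0.002],0,1],[[0,0,0.003],0,1],[[0,0,0.003],0,1]]'
```

```text
time_s: 22.35
ee_pos: [0.6567, 0.1361, 0.1133]
ee_rot: [[0.996, 0.087, 0.001], [0.087, -0.996, 0.0], [0.001, 0.0, -1.0]]
ft_force: [-0.9, 0.4, 8.0]
grip_width: -0.001
```

```bash
python3 -m inch '[[[0,0,0.002],0,1],[[0,0,0.003],0,1],[[0,0,0.003],0,1]]'
```

```text
time_s: 22.6
ee_pos: [0.6569, 0.1361, 0.1131]
ee_rot: [[0.996, 0.087, 0.002], [0.087, -0.996, 0.0], [0.002, 0.0, -1.0]]
ft_force: [-2.0, 1.0, 9.6]
grip_width: 0.0
```

```bash
python3 -m inch '[[[0,0,0.002],0,1],[[0,0,0.003],0,1],[[0,0,0.003],0,1]]'
```

```text
time_s: 22.85
ee_pos: [0.657, 0.1361, 0.1129]
ee_rot: [[0.996, 0.087, 0.002], [0.087, -0.996, 0.0], [0.002, 0.0, -1.0]]
ft_force: [-3.8, 0.1, 13.9]
grip_width: 0.004
```

Stop reached, 29 mm below the raised place. I'll press a little more.

```bash
python3 -m inch '[[[0,0,0.002],0,1],[[0,0,0.003],0,1],[[0,0,0.003],0,1]]'
```

```text
time_s: 23.1
ee_pos: [0.657, 0.1362, 0.1127]
ee_rot: [[0.996, 0.087, 0.002], [0.087, -0.996, 0.0], [0.002, 0.0, -1.0]]
ft_force: [-6.2, 0.0, 17.5]
grip_width: 0.0
```

```bash
python3 -m inch '[[[0,0,0.001],0,1],[[0,0,0.001],0,1]]'; python3 -m inch '[[[0,0,-0.01],0,1],[[0,0,-0.03],0,1],[[0,0,-0.06],0,1],[[0,0,-0.1],0,1],[[0,0,-0.14],0,1]]'; python3 -m inch '[[[0,0,-0.1],0,0.9],[[0,0,-0.2],0,0.8],[[0,0,-0.25],0,0.8],[[0,0,-0.25],0,0.8],[[0,0,-0.25],0,0.8]]'
python3 - <<'E'
from h import *
import cv2
s,c,R,e=wrist();im=c["pixels"];cv2.imwrite("pics/w9.png",im)
c=r.camera("scene");cv2.imwrite("pics/s9.png",cv2.resize(c["pixels"][90:290,190:370],None,fx=3,fy=3,interpolation=cv2.INTER_CUBIC))
E
```

```text
time_s: 23.27
ee_pos: [0.6571, 0.1362, 0.1127]
ee_rot: [[0.996, 0.087, 0.002], [0.087, -0.996, -0.0], [0.002, 0.0, -1.0]]
ft_force: [-5.8, -0.6, 18.5]
grip_width: 0.002
time_s: 23.68
ee_pos: [0.6556, 0.136, 0.1514]
ee_rot: [[0.996, 0.087, -0.002], [0.087, -0.996, -0.0], [-0.002, -0.0, -1.0]]
ft_force: [0.2, 0.3, -0.0]
grip_width: 0.001
time_s: 24.1
ee_pos: [0.6565, 0.136, 0.2274]
ee_rot: [[0.996, 0.087, 0.002], [0.087, -0.996, 0.0], [0.002, 0.0, -1.0]]
ft_force: [-0.6, -0.1, -0.3]
grip_width: 0.201
```

View pics/s9.png

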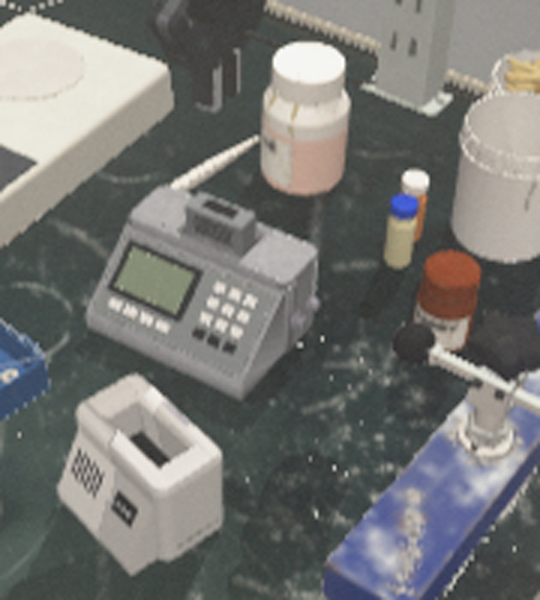

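View pics/w9.png

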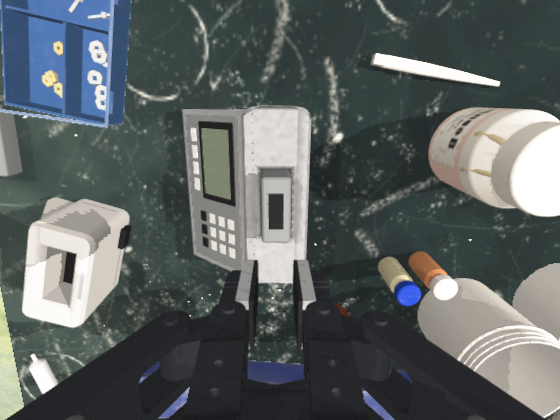

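The pack now sits low in the bay and is held. I'll check its height and centring numerically.

Run:
```python
from h import *
c=r.camera("scene")
f=210/np.tan(np.radians(c["vertical_fov"]/2))
for z in (.126,.115,.11,.105,.1):
    q=c["orientation"].T@(np.array([.656,.1355,z])-c["eye"]);u=c["cx"]+f*q[0]/q[2];v=c["cy"]+f*q[1]/q[2];print(z,((u-190)*3).round(1),((v-90)*3).round(1))
s,c,R,e=wrist()
import cv2
g=cv2.cvtColor(c["pixels"],cv2.COLOR_BGR2GRAY)
m=np.zeros_like(g);m[185:240,266:286]=(g[185:240,266:286]<80)
k=max(cv2.findContours(m,cv2.RETR_EXTERNAL,cv2.CHAIN_APPROX_NONE)[0],key=cv2.contourArea)
for z in(.1,.106,.112): print(z,cv2.minAreaRect(np.array([onz(c,p[0],z,R,e)[:2] for p in k],np.float32)))
```

```text
0.126 216.7 187.1
0.115 216.8 198.1
0.11 216.9 203.1
0.105 217.0 208.0
0.1 217.0 212.8
0.1 ((0.6568481922149658, 0.13349789381027222), (0.010644037276506424, 0.028870902955532074), 5.022027015686035)
0.106 ((0.6566333770751953, 0.13549070060253143), (0.010388660244643688, 0.028178250417113304), 5.022031307220459)
0.112 ((0.6564184427261353, 0.13748350739479065), (0.010133284144103527, 0.027485590428113937), 5.022091865539551)
```

Top is at about z = 0.105, so the underside is about 57 mm below the mouth (required 46 to 67). The pack is centred within about 1 mm and the yaw matches. Handing in.

```bash
python3 -c "
from rig import r
print(r.finish_job(), r.read_state()['time_s'])"
```

```text
the job is handed in; nothing more can be done
the job is handed in; nothing more can be done
```

The charged pack is in the meter's battery bay, held down by the catch, and the job is handed in. The task took about 24 s of the 58 s allowed, and no verdict was reported.

- **Dock:** I pressed the pack once, building up slowly to about 19 N. It sprang up about 18 mm, and I lifted it out with a 40 N grip.
- **Meter:** I lowered it into the bay with no noticeable side force, let go, and pressed it with shut fingers. The stop came about 29 mm below the raised place, and I pressed to about 18.5 N (about 19 N with the sideways part), below the 30 N limit.
- **Final position:** The pack's top is at z ≈ 0.105 m, so its underside is about 57 mm below the bay's mouth (46 to 67 mm required). It is centred within about 1 mm and its yaw matches the meter's at about 5°.
- **Robot and other items:** The gripper was clear, about 10 cm above the pack. None of the moves came near the flat pack, the jar or the syringe, but I did not measure their positions afterwards.

One check seemed to disagree on the way. In the wrist view the held pack first looked tilted by about 4°. The edge I had used was the lip of the side groove, not the underside; measured at the foot, the pack was upright to within 1°.

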